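# Balance the centrifuge

### The arm

A 6-joint arm with a two-finger parallel gripper is mounted at the origin on a cart in front of the work surface, level with it; the furniture and walls round the work are solid. World frame = base frame: x ahead of the robot, y to its left, z up, the work surface at z = 0. Lengths are in mm, angles in rad, forces in N, time in s.
With the tool pointing down it reaches from about 300 to 825 mm from the base axis. Payload 5.4 kg.
Tool frame: the origin (TCP) lies midway between the tips of the shut fingers; the grasp point (between the pads) lies arm.hold_point_z behind it (arm.hold_point_z is the distance from the TCP to the grasp point, in mm); z points along the fingers, y is the line along which they close (so a half turn about z gives the same grasp; the last joint's range is limited). The gripper opens to 92 mm and grips with 3 to 60 N. Pads are 20 mm wide; open, the fingers measure 128 mm over their backs; the gripper's body (75 mm by 189 mm) begins 69 mm behind the grasp point.
Start: joints at [0.931, 0.158, 1.597, -0, 1.386, -0.21], TCP at [239.603, 522.682, 214.601] pointing down, gripper open.
Joint ranges: [-2.91, 2.91], [-0.94, 2.29], [0.18, 2.7], [-1.29, 4.43], [0.17, 2.64], [-3, 3]. Speed limits (rad/s): [2.57, 2.57, 3.14, 3.14, 3.14, 3.14].

### API

Orientations are given as a unit quaternion [x, y, z, w].
In Python, from station import arm, eyes gives the robot as it stands.
- The arm moves only by the tool step_arm, never from a script. Its argument "steps" is text: rows parted by semicolons, each of 5 numbers parted by spaces: the shift along the tool's x, y, z in m, then the turn about the tool's z in rad, then the gripper command: -1 is shut, 1 is fully open, values between are in proportion. In form: x y z yaw fingers; .... A call has 1 to 20 rows; each row shifts and turns the commanded pose from where the row before left it, along the tool's axes as they then stand; what a row does not reach is not made up. A row lasts 1/10 s, in which the tool goes at most 50 mm and 8.59 degrees, less where a joint would pass 70% of its speed; a pose out of reach is approached as far as the arm can. A call with a gripper value outside its range is refused whole. The fingers move at their own pace and stop on an object; the grip force is fixed at half the most. Time passes only in rows, so rows that do not move let the fingers close. It gives the time, the measured TCP pose, the force, the opening and the grip force at its end, in the units of the state.
- arm.read_state(): the state, without advancing time (a new reading comes with each control period).
- eyes.camera(name): name is "side" or "top"; returns (picture, depth): 384x512x3 uint8, red, green, blue; 384x512 float32, mm along the optical axis (not along the pixel's ray), 0 where there is no reading.
- eyes.camera_info(name): a dict with "mtx" (3x3 intrinsics, pixels), "D" ([k1, k2, p1, p2, k3] as OpenCV has them; the pictures are not rectified), "world_to_cam" (4x4, takes a point from world to camera coordinates). Camera axes: x right, y down, z forward; pixel columns grow to the right and rows downward; lengths in mm; the calibration is good to about 2 mm. A picture is of the moment at which its call begins. camera_info takes no time and is no camera call.
- arm.job_done(): hands the job in; it is judged then, once.
The state is a dict: "clock": time; "q": joint angles; "qd": joint speeds; "joint_efforts": joint torques, N m; "ee_pos": TCP position; "eef_rot": TCP orientation; "contact_force": force on the tool from outside, world axes, zero at the start; "ft_torque": the same for the moment, N m; "grip_width": finger opening in mm; "grip_force": force on a finger pad.
Only numpy, scipy, OpenCV 4.12 (cv2) and the standard library are available. Lean on these libraries where they do the work, as an engineer would, in place of code of your own. Each camera call takes 0.05 s, during which the arm holds its last target. There are 200 camera calls.

### The job

The small centrifuge is loaded wrongly: the brown glass vial, which must not be spun, sits in one of the rotor's buckets, a short plastic tube that should be spun stands in the rack's only wide place instead, and like tubes do not face each other. Put the vial in that wide place and all four plastic tubes in the rotor so that it is balanced, the two tall ones straight across from each other and the two short ones likewise, everything upright and right down in its place. Every place is taken at the start, so one of them will have to wait on the free bench in front of the rack; keep the tubes and the vial upright all the while.

Things in the scene. Friction and masses are not known exactly. Their poses are not given: they have to be found in the camera images.
- tall_1_mid (a point): a tall plastic centrifuge tube: clear body 29 mm in diameter with a flat foot, white screw cap 36 mm in diameter and 18 mm high, 108 mm high in all, 50 g. The point is on its axis half-way up (54 mm above the foot); z up along the tube. At the start in one bucket of the rotor, 66 mm of it standing out.
- tall_2_mid (a point): the second tall tube, exactly like the first (the two are interchangeable), in another bucket at the start. One of the two tall tubes then faces the short tube that is in the rotor, the other faces the brown vial.
- short_1_mid (a point): a short plastic tube: clear body 27 mm in diameter with a flat foot, white screw cap 29 mm in diameter and 18 mm high, 84 mm high in all, 50 g. The point is on its axis half-way up (42 mm above the foot); z up along the tube. At the start in one bucket of the rotor, 42 mm of it standing out.
- short_2_mid (a point): the second short tube, exactly like the first (interchangeable), at the start in the wide place of the rack, 42 mm of it standing out
- vial_mid (a point): the brown glass vial with a black cap: 25 mm in diameter at the body, cap 16.5 mm in diameter and 14 mm high above a sloping shoulder, 69 mm high in all, flat foot, 34 g; stands safely on the bench. The point is on its axis half-way up (34.5 mm above the foot); z up. At the start in one bucket, 27 mm of it standing out.
- rotor: the rotor in the open white centrifuge, held still. Origin on its axis, z up. Four like round steel buckets stand 70 mm from the axis along its own +x, +y, -x, -y (+x faces -x, +y faces -y): bore 34 mm, flared mouth, inner floor 8 mm and rim 50 mm above the origin, rim 100 mm above the bench; only the tubes and the open lid at the back stand above the rims. All four are full at the start.
- rack: the pale fixed tube rack. Origin on the bench under the centre of its one wide round place: bore 34 mm, floor 25 mm and rim 67 mm above the bench. Its own +y points along the rack to two thin tubes (19 mm wide, tops 122 mm above the bench) 60 and 84 mm from the origin, which stay. The bench on the robot's side (world -x) is free from 50 to 110 mm from the origin: room to stand something for a while.

How it is judged:
By the outcome, as a careful person would: the job done as asked, in the order asked, and still so for the second after the job is handed in, with the robot touching nothing.
It also fails if it takes over 131 s, if anything falls off the work surface, if the arm or the gripper's body presses on something with over 40 N, if the wrist force passes 120 N, or if a joint passes its speed limit or range.

## Working session

There is one attempt and no reset: what is moved stays moved. The work goes in short steps, Python scripts to look and compute and a tool call to move; the robot and the scene stay as the last step left them, time stands still between calls to the robot, and variables do not carry over. Pictures are saved under pics/ and viewed, at most 14 in all, crops included, and the job is handed in when it is done.

Besides the shell and the picture viewer there is one more tool, called after "Request:" by a JSON object that holds its "fn" and its "kwargs", one argument or row to a line. step_arm: Moves the arm, as the interface text tells. Its arguments: {"type":"object","properties":{"steps":{"type":"string"}},"required":["steps"]}

```bash
ls; mkdir -p pics; python3 - <<'E'
from station import arm, eyes
import cv2, numpy as np
s=arm.read_state(); print(s, arm.hold_point_z)
for n in("top","side"):
    p,d=eyes.camera(n); cv2.imwrite(f"pics/{n}0.png",p[:,:,::-1]); np.savez(f"{n}0.npz",p=p,d=d)
    i=eyes.camera_info(n); print(n,np.round(np.linalg.inv(i["world_to_cam"]),3).tolist(),i["mtx"],i["D"])
E
```

```text
pics
{'clock': 0.0, 'q': array([ 9.30930217e-01,  1.59060510e-01,  1.59823825e+00,  5.35430882e-06,
        1.38616441e+00, -2.10071265e-01]), 'qd': array([-0.00192133, -0.0009627 ,  0.00050507,  0.00161265, -0.0009241 ,
        0.00206057]), 'joint_efforts': array([ 4.23942092e-04, -3.85573947e+01, -3.22107375e+01,  7.00619607e-02,
        3.79250280e-02, -1.34510187e-04]), 'ee_pos': array([239.2162952 , 522.19300016, 213.60945954]), 'eef_rot': array([ 2.13247600e-01,  9.76997741e-01, -8.50980694e-04, -3.87995504e-04]), 'contact_force': array([ 0.34354893,  0.35520664, -0.40787883]), 'ft_torque': array([-0.00132659,  0.03078525, -0.08370385]), 'grip_force': 0.0, 'grip_width': 91.92936112646771} 18.700000000000003
top [[-0.025, -0.984, 0.178, 248.098], [-1.0, 0.025, 0.001, 15.627], [-0.006, -0.178, -0.984, 1549.536], [0.0, 0.0, 0.0, 1.0]] [[405.8617652    0.         259.95066775]
 [  0.         405.8617652  195.88050174]
 [  0.           0.           1.        ]] [-0.0111874  0.         0.         0.         0.       ]
side [[0.993, -0.081, 0.081, 383.854], [-0.112, -0.558, 0.822, -1183.28], [-0.022, -0.826, -0.563, 902.968], [0.0, 0.0, 0.0, 1.0]] [[478.45008264   0.         263.60203494]
 [  0.         478.45008264 192.70125687]
 [  0.           0.           1.        ]] [-0.12289518  0.          0.          0.          0.        ]
```

View pics/top0.png

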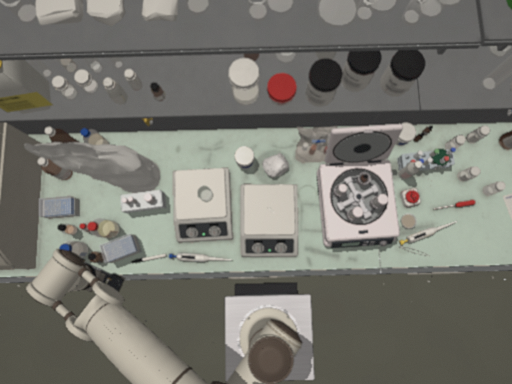

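View pics/side0.png

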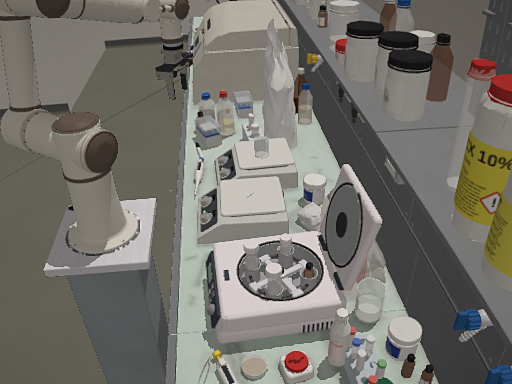

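The top view shows the centrifuge at about (358,195), with candidate racks at (142,203) and (425,162). I'll enlarge those areas.

```bash
cat > h.py <<'E'
import cv2, numpy as np
from station import arm, eyes
def px2plane(n,uv,z):
    i=eyes.camera_info(n); T=np.linalg.inv(i["world_to_cam"])
    q=cv2.undistortPoints(np.array(uv,float).reshape(-1,1,2),np.array(i["mtx"]),np.array(i["D"])).reshape(-1,2)
    r=np.c_[q,np.ones(len(q))]@T[:3,:3].T; o=T[:3,3]
    return o+r*((z-o[2])/r[:,2])[:,None]
def proj(n,P):
    i=eyes.camera_info(n);W=np.array(i["world_to_cam"])
    return cv2.projectPoints(np.array(P,float).reshape(-1,1,3),cv2.Rodrigues(W[:3,:3])[0],W[:3,3],np.array(i["mtx"]),np.array(i["D"]))[0].reshape(-1,2)
def world(n,d):
    i=eyes.camera_info(n); T=np.linalg.inv(i["world_to_cam"])
    v,u=np.mgrid[:384,:512]; q=cv2.undistortPoints(np.c_[u.ravel(),v.ravel()].astype(float).reshape(-1,1,2),np.array(i["mtx"]),np.array(i["D"])).reshape(-1,2)
    return ((np.c_[q,np.ones(len(q))]*d.ravel()[:,None])@T[:3,:3].T+T[:3,3]).reshape(384,512,3)
E
python3 - <<'E'
from h import *
t=np.load("top0.npz")["p"][:,:,::-1]; s=np.load("side0.npz")["p"][:,:,::-1]
f=lambda im,x,y,w,h,k:cv2.resize(im[y:y+h,x:x+w],(w*k,h*k),interpolation=cv2.INTER_CUBIC)
a=f(t,315,155,90,70,5); b=f(t,110,175,70,70,5); 
cv2.imwrite("pics/c1.png",np.hstack([a,b]))
a=f(s,220,225,120,80,4); b=f(s,225,105,75,80,4)
cv2.imwrite("pics/c2.png",np.hstack([a,b]))
E
```

```text
(no output)
```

View pics/c1.png

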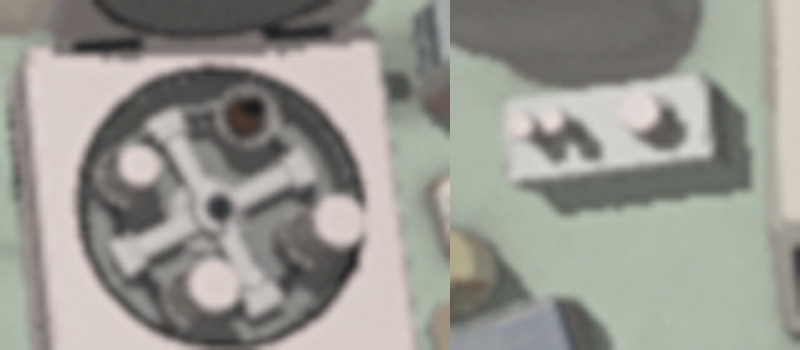

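View pics/c2.png

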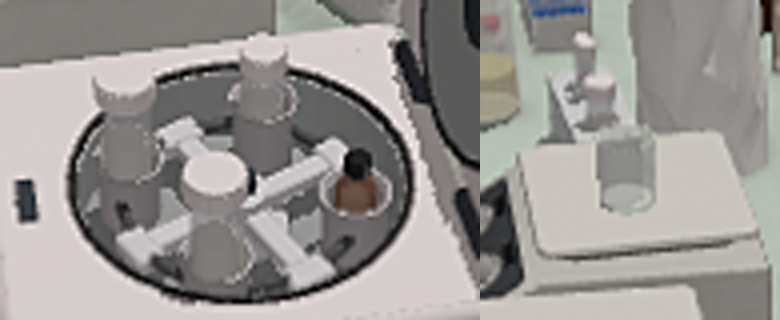

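Crop 1 shows the short cap in the left bucket at about (342.6,188), tall caps right at (382.6,199) and front at (357.6,212), and the vial at the back at about (364,178). The rack has its wide place at about (149,198) and the thin tubes to its left. Now I'll measure.

```bash
python3 - <<'E'
from h import *
for n in("top","side"):
    Z=np.load(n+"0.npz"); p=Z["p"].astype(int); W=world(n,Z["d"])
    print(n)
    for nm,g,z in(("short1",(342.6,188),142),("tallR",(382.6,199),166),("tallF",(357.6,212.2),166),("vial",(364,178),127),("short2",(238.5,196.5),0),("short2",(149-10.5+0,197.5),109)):
        if nm=="short2" and z==0: continue
        if nm=="short2": g=(110+(642-450)/5,175+113/5)
        c=px2plane("top",[g],z)[0]
        u=proj(n,[c])[0]
        for zz in (z,):
            m=(abs(W[:,:,2]-zz)<9)&(np.hypot(W[:,:,0]-c[0],W[:,:,1]-c[1])<30)
            br=p.min(2); mm=m&((br>170) if nm!="vial" else (br<70))
            v,uu=np.nonzero(mm)
            if len(v): print(nm,np.round(c,1),u.round(1),mm.sum(),"cen",uu.mean().round(2),v.mean().round(2),px2plane(n,[(uu.mean(),v.mean())],z)[0].round(1),"pts",W[mm].mean(0).round(1))
            else: print(nm,c.round(1),u.round(1),"none",m.sum())
# rack top, bag, lid heights in top cloud
W=world("top",np.load("top0.npz")["d"])
cloud=np.vstack([W.reshape(-1,3),world("side",np.load("side0.npz")["d"]).reshape(-1,3)])
def grid(x0,x1,y0,y1,s=20):
    print("y:",*[f"{y:4d}" for y in range(y1-s,y0-1,-s)])
    for x in range(x1-s,x0-1,-s):
        r=[]
        for y in range(y1-s,y0-1,-s):
            m=(cloud[:,0]>=x)&(cloud[:,0]<x+s)&(cloud[:,1]>=y)&(cloud[:,1]<y+s)&(cloud[:,2]<600)
            r.append(f"{cloud[m,2].max():4.0f}" if m.any() else "   -")
        print(x,*r)
grid(300,700,300,560); grid(300,760,-520,-220)
m=(abs(W[:,:,2]-67)<6)&(W[:,:,1]>320)&(W[:,:,1]<520)&(W[:,:,0]>420)&(W[:,:,0]<640)
m=cv2.morphologyEx(m.astype(np.uint8),cv2.MORPH_OPEN,np.ones((2,2)))
v,u=np.nonzero(m); P=px2plane("top",np.c_[u,v],67); print(len(v),cv2.minAreaRect(P[:,:2].astype(np.float32)))
E
```

```text
top
short1 [ 523.2 -275.2  142. ] [342.6 188. ] 43 cen 342.16 187.49 [ 525.  -273.8  142. ] pts [ 525.1 -273.8  141.8]
tallR [ 476.2 -406.2  166. ] [382.6 199. ] 73 cen 382.41 198.41 [ 478.3 -405.7  166. ] pts [ 478.5 -406.   165. ]
tallF [ 432.4 -316.7  166. ] [357.6 212.2] 76 cen 357.62 211.24 [ 435.8 -317.   166. ] pts [ 435.8 -317.   166. ]
vial [ 560.7 -357.3  127. ] [364. 178.] 13 cen 364.77 176.08 [ 567.7 -360.6  127. ] pts [ 568.  -360.9  125.7]
short2 [512.3 420.5 109. ] [148.4 197.6] 46 cen 147.63 196.54 [516.3 423.4 109. ] pts [516.3 423.5 108.8]
side
short1 [ 523.2 -275.2  142. ] [285.  237.3] 65 cen 285.42 236.51 [ 524.6 -272.4  142. ] pts [ 524.4 -274.1  143.4]
tallR [ 476.2 -406.2  166. ] [272.9 268.1] 133 cen 273.3 267.77 [ 477.2 -405.3  166. ] pts [ 477.1 -406.7  167.4]
tallF [ 432.4 -316.7  166. ] [249.7 243.9] 116 cen 250.56 243.47 [ 434.5 -315.2  166. ] pts [ 434.4 -317.   167.5]
vial [ 560.7 -357.3  127. ] [305.7 262.6] 43 cen 308.98 265.44 [ 566.4 -368.   127. ] pts [ 566.7 -366.8  125.8]
short2 [512.3 420.5 109. ] [254.2 125.7] 23 cen 254.61 124.65 [514.8 429.3
[... 2780 characters left out ...]
6   84  100  166  105  107  103   38    6
420  104  105  104  168  173  170   84   88  100  106  105  104  104   44   21
400  104  104  104  106  168  168  106  105  106  105  103  107  103   90   19
380  103  105  102  105  103  106  105  103  105  102  104  107  102   86    9
360  106  103  103  103  102  107  108  108  103  104  103  106  105   95    6
340  103  102  104  102  106  104  101  106  102  101  104  104  103   79   23
320   89   90   91   93   90   91   89   91   88   88   86   80   69    7   28
300    8   57   59   55    6    5    6    6    7    8   65    6    7    8   11
442 ((486.11712646484375, 422.8927307128906), (151.42877197265625, 184.4798583984375), 5.043625831604004)
```

Request:
{"fn": "step_arm", "kwargs": {
  "steps": "0 0 -0.01 -0.1425 0.13;0 0 -0.01 -0.1425 0.13;0 0 -0.01 -0.1425 0.13;0 0 -0.01 -0.1425 0.13;-0.009 -0.042 0 0 0.13;-0.009 -0.042 0 0 0.13;-0.009 -0.042 0 0 0.13;-0.009 -0.042 0 0 0.13;-0.009 -0.042 0 0 0.13;-0.009 -0.042 0 0 0.13;-0.009 -0.042 0 0 0.13;-0.009 -0.042 0 0 0.13;-0.009 -0.042 0 0 0.13;-0.009 -0.042 0 0 0.13;-0.009 -0.042 0 0 0.13;-0.009 -0.042 0 0 0.13;-0.009 -0.042 0 0 0.13;-0.009 -0.042 0 0 0.13;-0.009 -0.042 0 0 0.13;-0.009 -0.042 0 0 0.13"
}}

```text
clock: 2.1
ee_pos: [476.2, -124.3, 254.2]
eef_rot: [-0.07, 0.998, 0.0, -0.0]
contact_force: [1.0, 0.3, 1.3]
grip_width: 52.2
grip_force: 0.0
```

```bash
cat > g.py <<'E'
# usage: g.py X Y Z  -> tool-frame shift (mm) from the measured pose
import sys, numpy as np
from station import arm
from scipy.spatial.transform import Rotation as R
s=arm.read_state(); r=R.from_quat(s["eef_rot"]); g=np.array(list(map(float,sys.argv[1:4])))
ey=r.apply([0,1,0])
print("t",round(s["clock"],2),"pos",s["ee_pos"].round(1),"shift",r.inv().apply(g-s["ee_pos"]).round(1),"ydir",np.degrees(np.arctan2(ey[1],ey[0])).round(1),"tilt",r.apply([0,0,1]).round(4),"w",round(s["grip_width"],1),"gf",round(s["grip_force"],1),"F",s["contact_force"].round(1))
E
python3 g.py 567.4 -363.2 250
```

```text
t 2.1 pos [ 476.2 -124.3  254.2] shift [ -57.  -249.3    4.1] ydir 98.0 tilt [-4.e-04  4.e-04 -1.e+00] w 52.2 gf 0.0 F [1.  0.3 1.3]
```

Request:
{"fn": "step_arm", "kwargs": {
  "steps": "-0.0095 -0.0415 0 0 0.13;-0.0095 -0.0415 0 0 0.13;-0.0095 -0.0415 0 0 0.13;-0.0095 -0.0415 0 0 0.13;-0.0095 -0.0415 0 0 0.13;-0.0095 -0.0415 0 0 0.13;0 0 0 0 0.13;0 0 0 0 0.13;0 0 0 0 0.13"
}}

```text
clock: 3.0
ee_pos: [567.2, -360.0, 254.6]
eef_rot: [-0.07, 0.998, 0.0, -0.0]
contact_force: [-0.6, 0.0, -0.3]
grip_width: 52.2
grip_force: 0.0
```

```bash
python3 g.py 567.4 -363.2 250; python3 - <<'E'
from h import *
p,d=eyes.camera("side"); q=p[120:320,180:400,::-1]
cv2.imwrite("pics/s1.png",cv2.resize(q,None,fx=3,fy=3,interpolation=cv2.INTER_CUBIC))
E
```

```text
t 3.0 pos [ 567.2 -360.   254.6] shift [ 0.3 -3.2  4.6] ydir 98.1 tilt [-3.e-04  6.e-04 -1.e+00] w 52.2 gf 0.0 F [-0.6  0.  -0.3]
```

View pics/s1.png

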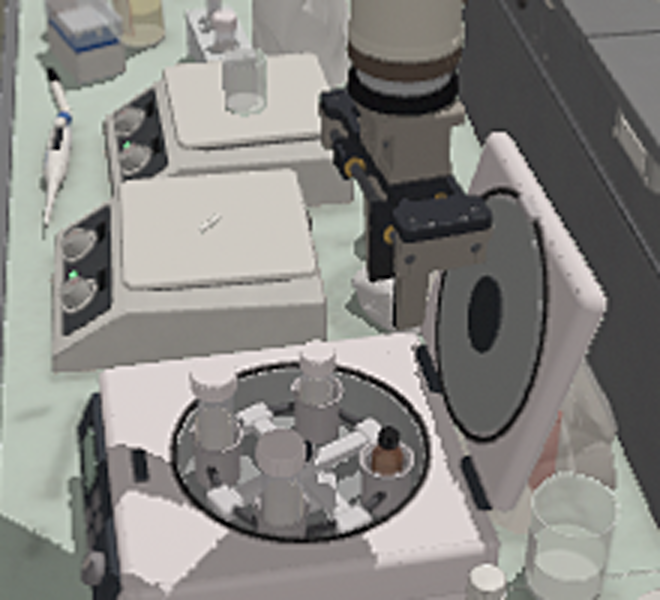

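Side picture: the gripper hangs over the vial (black cap at about (388,437) in the crop), clear of the lid. Descending.

Request:
{"fn": "step_arm", "kwargs": {
  "steps": "0 -0.003 0.015 0 0.13;0 0 0.02 0 0.13;0 0 0.02 0 0.13;0 0 0.02 0 0.13;0 0 0.02 0 0.13;0 0 0.015 0 0.13;0 0 0.01 0 0.13;0 0 0.01 0 0.13;0 0 0.01 0 0.13;0 0 0.006 0 0.13;0 0 0 0 0.13;0 0 0 0 0.13"
}}

```text
clock: 4.25
ee_pos: [568.0, -364.4, 109.0]
eef_rot: [-0.07, 0.998, -0.0, 0.0]
contact_force: [0.3, 0.5, -0.8]
grip_width: 51.7
grip_force: 0.0
```

```bash
python3 g.py 567.4 -363.2 108; python3 - <<'E'
from h import *
p,d=eyes.camera("side"); q=p[195:295,235:355,::-1]
p2,d=eyes.camera("top"); q2=p2[155:225,320:400,::-1]
a=cv2.resize(q,None,fx=4,fy=4,interpolation=cv2.INTER_CUBIC);b=cv2.resize(q2,(320,280));b=np.vstack([b,np.zeros((120,320,3),np.uint8)])
cv2.imwrite("pics/s2.png",np.hstack([a,b]))
E
```

```text
t 4.25 pos [ 568.  -364.4  109. ] shift [0.4 1.3 1. ] ydir 98.0 tilt [ 5.e-04 -5.e-04 -1.e+00] w 51.7 gf 0.0 F [ 0.3  0.5 -0.8]
```

View pics/s2.png

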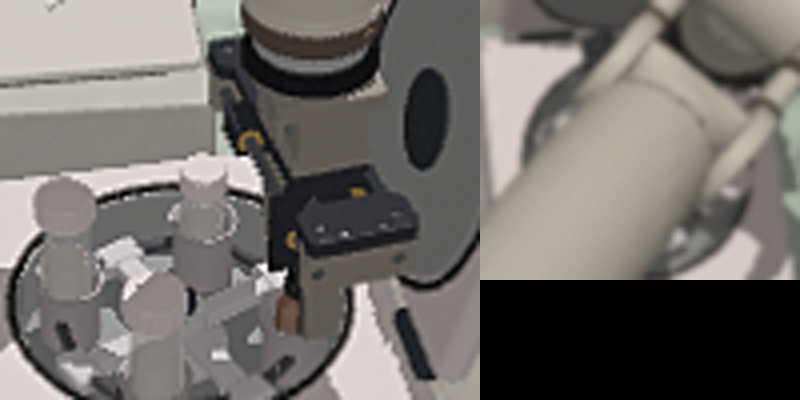

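```bash
python3 - <<'E'
from h import *
for P in ((567.4,-363.2,127),(567.4,-363.2,105),(567.4,-390,109),(565,-407,109),(568,-338,109)): print(P,((proj("side",[P])[0]-[235,195])*4).round(1))
E
```

```text
(567.4, -363.2, 127) [296.  276.1]
(567.4, -363.2, 105) [294.8 303.3]
(567.4, -390, 109) [303.6 329.7]
(565, -407, 109) [305.1 350.7]
(568, -338, 109) [288.2 269.8]
```

The tip projects where it should once the 98° yaw is counted (expected about 318, seen about 320). Closing.

Request:
{"fn": "step_arm", "kwargs": {
  "steps": "0 0 0 0 -1;0 0 0 0 -1;0 0 0 0 -1;0 0 0 0 -1;0 0 0 0 -1;0 0 0 0 -1;0 0 0 0 -1;0 0 0 0 -1"
}}

```text
clock: 5.15
ee_pos: [567.7, -364.2, 108.5]
eef_rot: [-0.07, 0.998, 0.0, -0.0]
contact_force: [-0.5, 0.4, -0.3]
grip_width: 17.0
grip_force: 28.2
```

```bash
python3 g.py 567.4 -363.2 108
```

```text
t 5.15 pos [ 567.7 -364.2  108.5] shift [0.2 1.  0.5] ydir 98.0 tilt [-1.e-04  0.e+00 -1.e+00] w 17.0 gf 28.2 F [-0.5  0.4 -0.3]
```

Request:
{"fn": "step_arm", "kwargs": {
  "steps": "0 0 -0.004 0 -1;0 0 -0.008 0 -1;0 0 -0.012 0 -1;0 0 -0.015 0 -1;0 0 -0.02 0 -1;0 0 -0.02 0 -1;0 0 -0.02 0 -1;0 0 -0.02 0 -1;0 0 -0.015 0 -1;0 0 -0.011 0 -1;0 0 0 0 -1;0 0 0 0 -1"
}}

```text
clock: 6.35
ee_pos: [567.6, -364.0, 253.2]
eef_rot: [-0.07, 0.998, 0.0, -0.0]
contact_force: [-0.5, -0.2, 0.3]
grip_width: 17.1
grip_force: 28.2
```

Request:
{"fn": "step_arm", "kwargs": {
  "steps": "0 0.01 0 0 -1;0.001 0.025 0 0 -1;0.001 0.04 0 0 -1;0.001 0.045 0 0 -1;0.001 0.045 0 0 -1;0.001 0.045 0 0 -1;0.001 0.045 0 0 -1;0.001 0.045 0 0 -1;0.001 0.045 0 0 -1;0.001 0.045 0 0 -1;0.001 0.045 0 0 -1;0.001 0.045 0 0 -1;0.002 0.045 0 0 -1;0.002 0.045 0 0 -1;0.002 0.045 0 0 -1;0.001 0.045 0 0 -1;0.001 0.045 0 0 -1;0.001 0.045 0 0 -1;0.001 0.03 0 0 -1;0.001 0.015 0 0 -1"
}}

```text
clock: 8.35
ee_pos: [432.8, 422.0, 252.2]
eef_rot: [-0.071, 0.997, -0.0, -0.001]
contact_force: [0.7, -0.7, -0.3]
grip_width: 17.0
grip_force: 28.2
```

```bash
python3 g.py 436 424 53
```

```text
t 8.35 pos [432.8 422.  252.2] shift [ -3.9   1.7 199.2] ydir 98.2 tilt [-2.2e-03 -9.0e-04 -1.0e+00] w 17.0 gf 28.2 F [ 0.7 -0.7 -0.3]
```

Request:
{"fn": "step_arm", "kwargs": {
  "steps": "-0.002 0.001 0.01 0 -1;-0.001 0 0.02 0 -1;0 0 0.03 0 -1;0 0 0.03 0 -1;0 0 0.03 0 -1;0 0 0.03 0 -1;0 0 0.02 0 -1;0 0 0.012 0 -1;0 0 0.006 0 -1;0 0 0 0 -1;0 0 0 0 -1;0 0 0 0 -1"
}}

```text
clock: 9.55
ee_pos: [438.6, 421.8, 67.0]
eef_rot: [-0.07, 0.998, 0.001, 0.001]
contact_force: [0.1, -0.0, -0.8]
grip_width: 16.7
grip_force: 28.2
```

```bash
python3 g.py 436 424 52;  python3 - <<'E'
from h import *
p,d=eyes.camera("side"); q=p[85:185,160:300,::-1]
p2,d=eyes.camera("top"); q2=p2[175:255,100:180,::-1]
a=cv2.resize(q,None,fx=3.2,fy=3.2,interpolation=cv2.INTER_CUBIC);b=cv2.resize(q2,(320,320))
cv2.imwrite("pics/s3.png",np.hstack([a,b]))
E
```

```text
t 9.55 pos [438.6 421.8  67. ] shift [ 2.3  2.5 15. ] ydir 98.0 tilt [ 0.0021  0.0013 -1.    ] w 16.7 gf 28.2 F [ 0.1 -0.  -0.8]
```

View pics/s3.png

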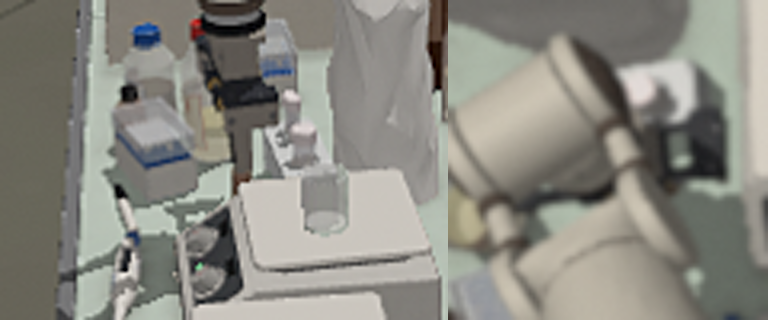

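The side view shows the vial upright under the finger at about (243,178) in the crop, in front of the rack. Lowering it.

Request:
{"fn": "step_arm", "kwargs": {
  "steps": "0 0 0.005 0 -1;0 0 0.005 0 -1;0 0 0.003 0 -1;0 0 0.001 0 -1;0 0 0 0 -1;0 0 0 0 -1"
}}

```text
clock: 10.25
ee_pos: [437.8, 421.4, 51.7]
eef_rot: [-0.07, 0.998, 0.0, 0.0]
contact_force: [-0.2, 0.1, -0.3]
grip_width: 16.5
grip_force: 28.2
```

Request:
{"fn": "step_arm", "kwargs": {
  "steps": "0 0 0.001 0 -1;0 0 0.001 0 -1;0 0 0 0 -1;0 0 0 0 -1"
}}

```text
clock: 10.65
ee_pos: [438.2, 421.7, 50.3]
eef_rot: [-0.07, 0.998, 0.0, 0.001]
contact_force: [0.2, -0.3, 4.0]
grip_width: 16.9
grip_force: 29.0
```

Request:
{"fn": "step_arm", "kwargs": {
  "steps": "0 0 0 0 -0.55;0 0 0 0 -0.45;0 0 0 0 -0.3;0 0 0 0 -0.15;0 0 0 0 0;0 0 0 0 0.13;0 0 0 0 0.13;0 0 0 0 0.13;0 0 -0.004 0 0.13;0 0 -0.008 0 0.13;0 0 -0.015 0 0.13;0 0 -0.025 0 0.13;0 0 -0.03 0 0.13;0 0 -0.03 0 0.13;0 0 -0.03 0 0.13;0 0 -0.03 0 0.13;0 0 -0.02 0 0.13;0 0 -0.01 0 0.13"
}}

```text
clock: 12.45
ee_pos: [438.7, 422.1, 255.8]
eef_rot: [-0.07, 0.998, 0.001, 0.003]
contact_force: [0.1, -0.7, -0.5]
grip_width: 52.0
grip_force: 0.0
```

```bash
python3 g.py 478 -405.8 252
```

```text
t 12.45 pos [438.7 422.1 255.8] shift [  76.9 -825.2    1.5] ydir 98.0 tilt [ 0.0048  0.003  -1.    ] w 52.0 gf 0.0 F [ 0.1 -0.7 -0.5]
```

Request:
{"fn": "step_arm", "kwargs": {
  "steps": "0.003 -0.01 0 0 0.13;0.003 -0.025 0 0 0.13;0.004 -0.045 0 0 0.13;0.004 -0.045 0 0 0.13;0.004 -0.045 0 0 0.13;0.004 -0.045 0 0 0.13;0.004 -0.045 0 0 0.13;0.004 -0.045 0 0 0.13;0.004 -0.045 0 0 0.13;0.004 -0.045 0 0 0.13;0.004 -0.045 0 0 0.13;0.004 -0.045 0 0 0.13;0.004 -0.045 0 0 0.13;0.004 -0.045 0 0 0.13;0.004 -0.045 0 0 0.13;0.004 -0.045 0 0 0.13;0.004 -0.045 0 0 0.13;0.004 -0.045 0 0 0.13;0.004 -0.045 0 0 0.13;0.003 -0.025 0 0 0.13"
}}

```text
clock: 14.45
ee_pos: [474.8, -408.9, 249.4]
eef_rot: [-0.069, 0.998, 0.001, -0.001]
contact_force: [-0.3, 1.0, -0.5]
grip_width: 52.1
grip_force: 0.0
```

Request:
{"fn": "step_arm", "kwargs": {
  "steps": "0 0 0.005 0 0.13;0 0 0.01 0 0.13;0 0 0 0 0.13;0 0 0 0 0.13"
}}

```text
clock: 14.85
ee_pos: [476.6, -404.6, 235.8]
eef_rot: [-0.071, 0.997, 0.001, -0.0]
contact_force: [0.2, 0.2, 0.5]
grip_width: 52.1
grip_force: 0.0
```

```bash
python3 g.py 478 -405.8 140; python3 - <<'E'
from h import *
p,d=eyes.camera("side");  q=p[95:175,190:290,::-1]
cv2.imwrite("pics/s4.png",cv2.resize(q,None,fx=5,fy=5,interpolation=cv2.INTER_CUBIC))
W=world("side",d); pi=p.astype(int)
m=(W[...,0]>400)&(W[...,0]<480)&(W[...,1]>380)&(W[...,1]<460)&(W[...,2]>8)&(W[...,2]<80)
print(m.sum(),W[m].mean(0),W[m].max(0))
k=m&(pi.max(2)<75); v,u=np.nonzero(k); print(len(v), u.mean(),v.mean(),px2plane("side",[(u.mean(),v.mean())],62)[0])
E
```

```text
t 14.85 pos [ 476.6 -404.6  235.8] shift [-1.3 -1.5 95.8] ydir 98.1 tilt [-0.0011  0.0015 -1.    ] w 52.1 gf 0.0 F [0.2 0.2 0.5]
41 [434.87101037 419.47949231  56.79053554] [478.65688679 456.26570646  75.31768238]
12 234.66666666666666 138.91666666666666 [436.76191257 416.50689997  62.        ]
```

Request:
{"fn": "step_arm", "kwargs": {
  "steps": "-0.001 -0.002 0.01 0 0.13;0 0 0.02 0 0.13;0 0 0.02 0 0.13;0 0 0.015 0 0.13;0 0 0.012 0 0.13;0 0 0.01 0 0.13;0 0 0.006 0 0.13;0 0 0.003 0 0.13;0 0 0 0 0.13;0 0 0 0 0.13"
}}

```text
clock: 15.9
ee_pos: [478.3, -408.5, 141.3]
eef_rot: [-0.07, 0.998, -0.001, 0.0]
contact_force: [0.2, 0.1, -0.2]
grip_width: 51.7
grip_force: 0.0
```

Request:
{"fn": "step_arm", "kwargs": {
  "steps": "0 0 0 0 -0.1;0 0 0 0 -1;0 0 0 0 -1;0 0 0 0 -1;0 0 0 0 -1;0 0 0 0 -1"
}}

```text
clock: 16.5
ee_pos: [478.2, -408.3, 141.0]
eef_rot: [-0.07, 0.998, -0.0, 0.0]
contact_force: [-1.1, 0.4, 2.4]
grip_width: 35.2
grip_force: 30.0
```

```bash
python3 g.py 478 -405.8 140
```

```text
t 16.5 pos [ 478.2 -408.3  141. ] shift [-0.1  2.5  1. ] ydir 98.0 tilt [ 5.e-04 -5.e-04 -1.e+00] w 35.2 gf 30.0 F [-1.1  0.4  2.4]
```

Request:
{"fn": "step_arm", "kwargs": {
  "steps": "0 0 -0.003 0 -1;0 0 -0.006 0 -1;0 0 -0.01 0 -1;0 0 -0.01 0 -1;0 0 -0.01 0 -1;0 0 -0.01 0 -1;0 0 -0.01 0 -1;0 0 -0.006 0 -1;0 0 -0.003 0 -1;0 0 0 0 -1;0 0 0 0 -1"
}}

```text
clock: 17.6
ee_pos: [477.9, -407.9, 208.1]
eef_rot: [-0.07, 0.998, 0.0, -0.0]
contact_force: [-0.2, -0.0, -0.5]
grip_width: 35.2
grip_force: 30.0
```

```bash
python3 g.py 567.5 -363.4 206
```

```text
t 17.6 pos [ 477.9 -407.9  208.1] shift [-95.   31.6   2.1] ydir 98.0 tilt [-5.e-04  7.e-04 -1.e+00] w 35.2 gf 30.0 F [-0.2 -0.  -0.5]
```

Request:
{"fn": "step_arm", "kwargs": {
  "steps": "-0.008 0.003 0 0 -1;-0.015 0.005 0 0 -1;-0.018 0.006 0 0 -1;-0.018 0.006 0 0 -1;-0.018 0.006 0 0 -1;-0.012 0.004 0 0 -1;-0.006 0.002 0 0 -1;0 0 0 0 -1;0 0 0 0 -1;0 0 0 0 -1"
}}

```text
clock: 18.6
ee_pos: [567.1, -363.6, 208.6]
eef_rot: [-0.07, 0.998, -0.0, -0.0]
contact_force: [-0.6, 0.0, -0.1]
grip_width: 35.0
grip_force: 30.0
```

```bash
python3 g.py 567.5 -363.4 180; python3 - <<'E'
from h import *
p,d=eyes.camera("side"); q=p[185:285,235:355,::-1]
cv2.imwrite("pics/s5.png",cv2.resize(q,None,fx=5,fy=5,interpolation=cv2.INTER_CUBIC))
for P in ((567.4,-363.2,100),(567.4,-363.2,125),(478,-405.8,100)): print(((proj("side",[P])[0]-[235,185])*5).round(1))
E
```

```text
t 18.6 pos [ 567.1 -363.6  208.6] shift [-0.4  0.2 28.6] ydir 98.0 tilt [-3.e-04 -1.e-04 -1.e+00] w 35.0 gf 30.0 F [-0.6  0.  -0.1]
[368.1 436.7]
[369.9 398.3]
[194.7 519. ]
```

View pics/s5.png

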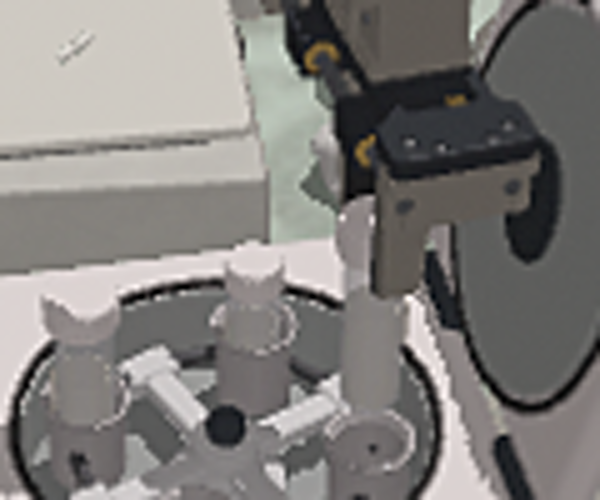

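The tall tube hangs upright over the rear bucket: foot at about (371,405), rim centre at about (372,438) in the crop. Lowering it in.

Request:
{"fn": "step_arm", "kwargs": {
  "steps": "-0.001 0 0.008 0 -1;0 0 0.008 0 -1;0 0 0.006 0 -1;0 0 0.006 0 -1;0 0 0.006 0 -1;0 0 0.006 0 -1;0 0 0 0 -1"
}}

```text
clock: 19.35
ee_pos: [568.2, -363.3, 167.6]
eef_rot: [-0.07, 0.998, -0.0, -0.0]
contact_force: [0.6, -2.0, -1.6]
grip_width: 35.7
grip_force: 30.0
```

Request:
{"fn": "step_arm", "kwargs": {
  "steps": "0 0 0.006 0 -1;0 0 0.006 0 -1;0 0 0.006 0 -1;0 0 0.004 0 -1;0 0 0.003 0 -1;0 0 0 0 -1;0 0 0 0 -1"
}}

```text
clock: 20.05
ee_pos: [568.5, -363.2, 143.3]
eef_rot: [-0.07, 0.998, -0.0, -0.0]
contact_force: [0.1, -2.5, -2.5]
grip_width: 35.4
grip_force: 30.0
```

Request:
{"fn": "step_arm", "kwargs": {
  "steps": "0 -0.001 0.001 0 -1;0 0 0.001 0 -1;0 0 0.001 0 -1;0 0 0 0 -1;0 0 0 0 -1"
}}

```text
clock: 20.55
ee_pos: [568.9, -363.8, 141.1]
eef_rot: [-0.07, 0.998, 0.0, 0.0]
contact_force: [-0.6, 0.5, 3.3]
grip_width: 35.3
grip_force: 30.0
```

Request:
{"fn": "step_arm", "kwargs": {
  "steps": "0 0 0 0 -0.1;0 0 0 0 0;0 0 0 0 0.13;0 0 0 0 0.13;0 0 0 0 0.13;0 0 -0.005 0 0.13;0 0 -0.01 0 0.13;0 0 -0.02 0 0.13;0 0 -0.025 0 0.13;0 0 -0.025 0 0.13;0 0 -0.02 0 0.13;0 0 -0.005 0 0.13;0 0 0 0 0.13"
}}

```text
clock: 21.85
ee_pos: [569.2, -364.4, 252.1]
eef_rot: [-0.07, 0.998, -0.001, 0.001]
contact_force: [-0.5, 0.1, 0.4]
grip_width: 51.8
grip_force: 0.0
```

Request:
{"fn": "step_arm", "kwargs": {
  "steps": "-0.002 0.01 0 0 -0.13;-0.003 0.025 0 0 -0.13;-0.003 0.045 0 0 -0.13;-0.003 0.045 0 0 -0.13;-0.003 0.045 0 0 -0.13;-0.003 0.045 0 0 -0.13;-0.003 0.045 0 0 -0.13;-0.003 0.045 0 0 -0.13;-0.003 0.045 0 0 -0.13;-0.003 0.045 0 0 -0.13;-0.003 0.045 0 0 -0.13;-0.003 0.045 0 0 -0.13;-0.003 0.045 0 0 -0.13;-0.003 0.045 0 0 -0.13;-0.003 0.045 0 0 -0.13;-0.003 0.045 0 0 -0.13;-0.003 0.045 0 0 -0.13;-0.003 0.03 0 0 -0.13;-0.002 0.01 0 0 -0.13;0 0 0 0 -0.13"
}}

```text
clock: 23.85
ee_pos: [517.2, 387.0, 249.0]
eef_rot: [-0.071, 0.997, -0.001, -0.001]
contact_force: [0.8, -1.0, -0.2]
grip_width: 40.1
grip_force: 0.0
```

```bash
python3 g.py 515.5 424 150; python3 - <<'E'
from h import *
W0=np.array([0])
p,d=eyes.camera("side")
q=p[85:185,200:300,::-1]; q2=p[195:295,220:340,::-1]
cv2.imwrite("pics/s6.png",np.hstack([cv2.resize(q,(360,360),interpolation=cv2.INTER_CUBIC),cv2.resize(q2,(432,360),interpolation=cv2.INTER_CUBIC)]))
print(((proj("side",[(515.5,424,109),(438,421.6,69)])-[200,85])*3.6).round(1))
E
```

```text
t 23.85 pos [517.2 387.  249. ] shift [-3.8 36.9 98.9] ydir 98.2 tilt [-0.0023 -0.0013 -1.    ] w 40.1 gf 0.0 F [ 0.8 -1.  -0.2]
[[197.7 145. ]
 [125.3 185.8]]
```

View pics/s6.png

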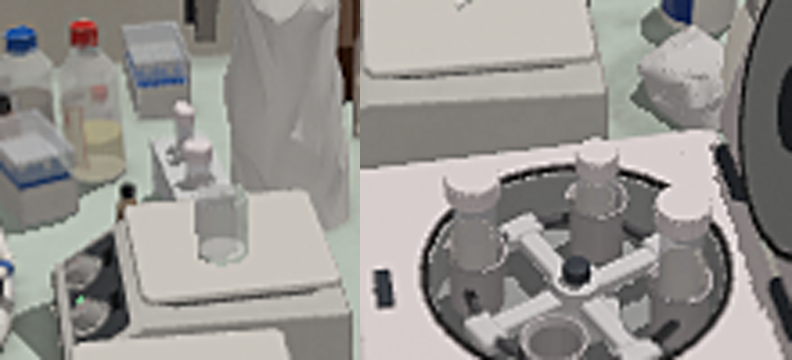

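Left crop: the vial stands at (127,185) as predicted, and the short cap is at (198,148). Right crop: the tall tube is seated at the back and the right bucket is empty. On to the short tube in the rack.

Request:
{"fn": "step_arm", "kwargs": {
  "steps": "-0.001 0.018 0 0 -0.13;-0.001 0.015 0 0 -0.13;0 0.003 0.01 0 -0.13;0 0 0.02 0 -0.13;0 0 0.02 0 -0.13;0 0 0.02 0 -0.13;0 0 0.015 0 -0.13;0 0 0.01 0 -0.13;0 0 0 0 -0.13;0 0 0 0 -0.13"
}}

```text
clock: 24.9
ee_pos: [515.7, 422.3, 156.2]
eef_rot: [-0.07, 0.998, 0.0, 0.0]
contact_force: [-0.1, 0.7, 1.1]
grip_width: 40.3
grip_force: 0.0
```

```bash
python3 g.py 515.5 424 83
```

```text
t 24.9 pos [515.7 422.3 156.2] shift [ 0.1  1.7 73.2] ydir 98.0 tilt [ 8.e-04  4.e-04 -1.e+00] w 40.3 gf 0.0 F [-0.1  0.7  1.1]
```

Request:
{"fn": "step_arm", "kwargs": {
  "steps": "0 0.0015 0.01 0 -0.13;0 0 0.012 0 -0.13;0 0 0.012 0 -0.13;0 0 0.01 0 -0.13;0 0 0.01 0 -0.13;0 0 0.008 0 -0.13;0 0 0.007 0 -0.13;0 0 0.004 0 -0.13;0 0 0 0 -0.13;0 0 0 0 -0.13"
}}

```text
clock: 25.9
ee_pos: [515.4, 423.8, 83.0]
eef_rot: [-0.07, 0.998, 0.0, 0.0]
contact_force: [0.2, 0.3, 0.7]
grip_width: 40.1
grip_force: 0.0
```

Request:
{"fn": "step_arm", "kwargs": {
  "steps": "0 0 0 0 -0.3;0 0 0 0 -1;0 0 0 0 -1;0 0 0 0 -1;0 0 0 0 -1;0 0 0 0 -1"
}}

```text
clock: 26.5
ee_pos: [515.5, 424.0, 83.2]
eef_rot: [-0.07, 0.998, 0.0, 0.0]
contact_force: [0.0, 0.3, 3.2]
grip_width: 28.1
grip_force: 30.0
```

```bash
python3 g.py 515.5 424 83
```

```text
t 26.5 pos [515.5 424.   83.2] shift [-0.   0.   0.2] ydir 98.0 tilt [ 9.e-04  5.e-04 -1.e+00] w 28.1 gf 30.0 F [0.  0.3 3.2]
```

Request:
{"fn": "step_arm", "kwargs": {
  "steps": "0 0 -0.003 0 -1;0 0 -0.006 0 -1;0 0 -0.01 0 -1;0 0 -0.015 0 -1;0 0 -0.02 0 -1;0 0 -0.025 0 -1;0 0 -0.025 0 -1;0 0 -0.025 0 -1;0 0 -0.025 0 -1;0 0 -0.015 0 -1;0 0 -0.006 0 -1;0 0 0 0 -1;0 0 0 0 -1"
}}

```text
clock: 27.8
ee_pos: [514.6, 423.4, 256.2]
eef_rot: [-0.07, 0.998, -0.0, -0.001]
contact_force: [0.4, -0.5, -2.0]
grip_width: 28.3
grip_force: 30.0
```

Request:
{"fn": "step_arm", "kwargs": {
  "steps": "0.002 -0.01 0 0 -1;0.005 -0.025 0 0 -1;0.008 -0.045 0 0 -1;0.008 -0.045 0 0 -1;0.008 -0.045 0 0 -1;0.008 -0.045 0 0 -1;0.008 -0.045 0 0 -1;0.008 -0.045 0 0 -1;0.008 -0.045 0 0 -1;0.009 -0.045 0 0 -1;0.009 -0.045 0 0 -1;0.009 -0.045 0 0 -1;0.009 -0.045 0 0 -1;0.009 -0.045 0 0 -1;0.009 -0.045 0 0 -1;0.009 -0.045 0 0 -1;0.008 -0.045 0 0 -1;0.008 -0.045 0 0 -1;0.007 -0.035 0 0 -1;0.004 -0.02 0 0 -1"
}}

```text
clock: 29.8
ee_pos: [474.9, -402.3, 256.0]
eef_rot: [-0.069, 0.998, 0.001, -0.001]
contact_force: [-0.3, 0.3, -0.9]
grip_width: 28.3
grip_force: 30.0
```

Request:
{"fn": "step_arm", "kwargs": {
  "steps": "0 -0.006 0 0 -1;0 0 0 0 -1;0 0 0 0 -1"
}}

```text
clock: 30.1
ee_pos: [477.7, -404.4, 257.3]
eef_rot: [-0.07, 0.998, 0.001, -0.0]
contact_force: [-0.3, -0.0, -1.1]
grip_width: 28.1
grip_force: 30.0
```

```bash
python3 g.py 478 -406.6 175
```

```text
t 30.1 pos [ 477.7 -404.4  257.3] shift [-0.  -2.3 82.3] ydir 98.1 tilt [-4.0e-04  1.1e-03 -1.0e+00] w 28.1 gf 30.0 F [-0.3 -0.  -1.1]
```

Request:
{"fn": "step_arm", "kwargs": {
  "steps": "0 -0.0025 0.01 0 -1;0 0 0.02 0 -1;0 0 0.02 0 -1;0 0 0.015 0 -1;0 0 0.01 0 -1;0 0 0.004 0 -1;0 0 0 0 -1;0 0 0 0 -1"
}}

```text
clock: 30.9
ee_pos: [478.4, -408.6, 179.6]
eef_rot: [-0.07, 0.998, -0.001, 0.0]
contact_force: [-0.1, 0.3, -0.3]
grip_width: 27.9
grip_force: 30.0
```

```bash
python3 g.py 478.2 -406.8 116; python3 - <<'E'
from h import *
p,d=eyes.camera("side"); q=p[205:305,215:335,::-1]
cv2.imwrite("pics/s7.png",cv2.resize(q,None,fx=5,fy=5,interpolation=cv2.INTER_CUBIC))
for P in ((478,-405.8,100),(478,-405.8,120)): print(((proj("side",[P])[0]-[215,205])*5).round(1))
E
```

```text
t 30.9 pos [ 478.4 -408.6  179.6] shift [ 0.   1.9 63.6] ydir 98.0 tilt [ 0.0011 -0.0013 -1.    ] w 27.9 gf 30.0 F [-0.1  0.3 -0.3]
[294.7 419. ]
[294.3 388.1]
```

View pics/s7.png

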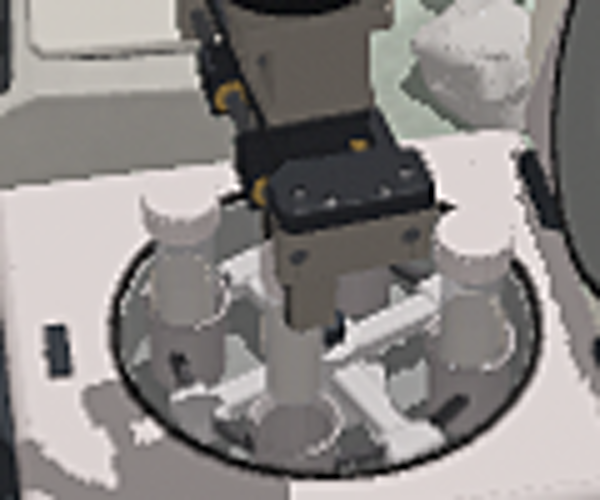

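The short tube hangs over the right bucket: rim centre about (295,425) in the crop, tube axis about x=295. Inserting.

Request:
{"fn": "step_arm", "kwargs": {
  "steps": "0 0.001 0.008 0 -1;0 0 0.008 0 -1;0 0 0.006 0 -1;0 0 0.006 0 -1;0 0 0.006 0 -1;0 0 0 0 -1"
}}

```text
clock: 31.55
ee_pos: [477.4, -406.5, 143.2]
eef_rot: [-0.07, 0.998, 0.001, -0.001]
contact_force: [-0.3, 0.3, -1.1]
grip_width: 28.0
grip_force: 30.0
```

Request:
{"fn": "step_arm", "kwargs": {
  "steps": "0 0 0.006 0 -1;0 0 0.006 0 -1;0 0 0.006 0 -1;0 0 0.005 0 -1;0 0 0.003 0 -1;0 0 0 0 -1;0 0 0 0 -1"
}}

```text
clock: 32.25
ee_pos: [478.0, -407.2, 118.7]
eef_rot: [-0.07, 0.998, -0.0, 0.0]
contact_force: [0.3, 1.0, -0.6]
grip_width: 28.2
grip_force: 30.0
```

Request:
{"fn": "step_arm", "kwargs": {
  "steps": "0 0 0.001 0 -1;0 0 0.001 0 -1;0 0 0.001 0 -1;0 0 0 0 -1;0 0 0 0 -1"
}}

```text
clock: 32.75
ee_pos: [478.1, -407.3, 116.2]
eef_rot: [-0.07, 0.998, -0.0, 0.0]
contact_force: [-0.9, 0.9, 2.4]
grip_width: 28.1
grip_force: 30.0
```

Request:
{"fn": "step_arm", "kwargs": {
  "steps": "0 0 0 0 -0.3;0 0 0 0 -0.15;0 0 0 0 0;0 0 0 0 0;0 0 0 0 0;0 0 -0.005 0 0;0 0 -0.01 0 0;0 0 -0.02 0 0;0 0 -0.025 0 0;0 0 -0.025 0 0;0 0 -0.025 0 0;0 0 -0.02 0 0;0 0 -0.008 0 0;0 0 0 0 0"
}}

```text
clock: 34.15
ee_pos: [478.4, -407.8, 255.6]
eef_rot: [-0.07, 0.998, -0.001, 0.001]
contact_force: [0.1, 0.1, -0.2]
grip_width: 46.2
grip_force: 0.0
```

Request:
{"fn": "step_arm", "kwargs": {
  "steps": "-0.002 0.01 0 0 0;-0.004 0.03 0 0 0;-0.004 0.045 0 0 0;-0.004 0.045 0 0 0;-0.004 0.045 0 0 0;-0.004 0.045 0 0 0;-0.004 0.045 0 0 0;-0.004 0.045 0 0 0;-0.004 0.045 0 0 0;-0.004 0.045 0 0 0;-0.004 0.045 0 0 0;-0.004 0.045 0 0 0;-0.004 0.045 0 0 0;-0.004 0.045 0 0 0;-0.004 0.045 0 0 0;-0.004 0.045 0 0 0;-0.004 0.045 0 0 0;-0.004 0.045 0 0 0;-0.003 0.045 0 0 0;-0.003 0.02 0 0 0"
}}

```text
clock: 36.15
ee_pos: [435.2, 423.4, 251.4]
eef_rot: [-0.072, 0.997, -0.0, -0.002]
contact_force: [0.3, -0.8, 0.4]
grip_width: 46.0
grip_force: 0.0
```

Request:
{"fn": "step_arm", "kwargs": {
  "steps": "0 0 0 0 0;0 0 0 0 0;0 0 0 0 0"
}}

```text
clock: 36.45
ee_pos: [437.6, 419.1, 253.0]
eef_rot: [-0.07, 0.998, -0.0, -0.001]
contact_force: [0.0, 0.1, -0.2]
grip_width: 46.2
grip_force: 0.0
```

```bash
python3 g.py 438 421.7 120
```

```text
t 36.45 pos [437.6 419.1 253. ] shift [ -0.9   2.6 133. ] ydir 98.0 tilt [-0.001 -0.001 -1.   ] w 46.2 gf 0.0 F [ 0.   0.1 -0.2]
```

Request:
{"fn": "step_arm", "kwargs": {
  "steps": "-0.001 0.0025 0.01 0 0;0 0 0.03 0 0;0 0 0.03 0 0;0 0 0.03 0 0;0 0 0.03 0 0;0 0 0.025 0 0;0 0 0.02 0 0;0 0 0.012 0 0;0 0 0.006 0 0;0 0 0.003 0 0;0 0 0 0 0;0 0 0 0 0;0 0 0 0 0"
}}

```text
clock: 37.75
ee_pos: [439.1, 423.4, 58.6]
eef_rot: [-0.07, 0.998, 0.0, 0.001]
contact_force: [-0.3, -0.7, -0.4]
grip_width: 45.7
grip_force: 0.0
```

```bash
python3 g.py 438 421.7 51
```

```text
t 37.75 pos [439.1 423.4  58.6] shift [ 1.3 -1.5  7.6] ydir 98.0 tilt [ 1.5e-03  9.0e-04 -1.0e+00] w 45.7 gf 0.0 F [-0.3 -0.7 -0.4]
```

Request:
{"fn": "step_arm", "kwargs": {
  "steps": "0.001 -0.0015 0.004 0 0;0 0 0.003 0 0;0 0 0 0 0;0 0 0 0 -0.4;0 0 0 0 -1;0 0 0 0 -1;0 0 0 0 -1;0 0 0 0 -1;0 0 0 0 -1;0 0 0 0 -1"
}}

```text
clock: 38.75
ee_pos: [437.7, 421.4, 50.6]
eef_rot: [-0.07, 0.998, -0.0, -0.0]
contact_force: [0.3, -0.4, -0.7]
grip_width: 16.6
grip_force: 28.2
```

```bash
python3 g.py 516 424 51
```

```text
t 38.75 pos [437.7 421.4  50.6] shift [-77.9  -8.3  -0.5] ydir 98.0 tilt [-1.e-04 -1.e-04 -1.e+00] w 16.6 gf 28.2 F [ 0.3 -0.4 -0.7]
```

Request:
{"fn": "step_arm", "kwargs": {
  "steps": "0 0 -0.004 0 -1;0 0 -0.008 0 -1;0 0 -0.015 0 -1;0 0 -0.02 0 -1;0 0 -0.02 0 -1;0 0 -0.015 0 -1;0 0 -0.005 0 -1;-0.008 -0.001 0 0 -1;-0.015 -0.002 0 0 -1;-0.018 -0.002 0 0 -1;-0.018 -0.002 0 0 -1;-0.012 -0.001 0 0 -1;-0.006 0 0 0 -1;0 0 0 0 -1;0 0 0 0 -1;0 0 0 0 -1"
}}

```text
clock: 40.35
ee_pos: [514.3, 424.3, 137.3]
eef_rot: [-0.07, 0.998, -0.0, -0.0]
contact_force: [-0.3, 1.0, -1.0]
grip_width: 17.2
grip_force: 28.2
```

```bash
python3 g.py 515.6 424 75.5; python3 - <<'E'
from h import *
p,d=eyes.camera("side"); q=p[95:165,215:305,::-1]
p2,d=eyes.camera("top"); q2=p2[175:235,110:180,::-1]
cv2.imwrite("pics/s8.png",np.hstack([cv2.resize(q,None,fx=5,fy=5,interpolation=cv2.INTER_CUBIC),cv2.resize(q2,(350,350))]))
print(((proj("side",[(515.5,424,67),(515.5,424,90)])-[215,95])*5).round(1))
E
```

```text
t 40.35 pos [514.3 424.3 137.3] shift [-1.3 -0.4 61.8] ydir 98.1 tilt [-8.e-04 -3.e-04 -1.e+00] w 17.2 gf 28.2 F [-0.3  1.  -1. ]
[[201.4 201.5]
 [200.4 174.2]]
```

View pics/s8.png

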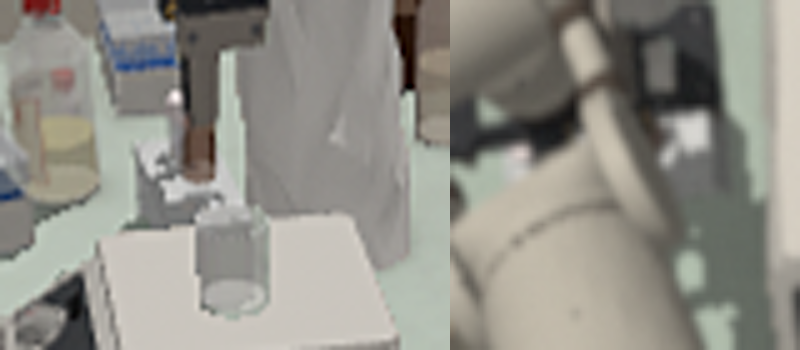

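The vial hangs upright above the rack: foot at about (200,178), against a wide-hole axis of about (201,201). Lowering into the place.

Request:
{"fn": "step_arm", "kwargs": {
  "steps": "-0.001 0 0.008 0 -1;0 0 0.008 0 -1;0 0 0.006 0 -1;0 0 0.006 0 -1;0 0 0.006 0 -1;0 0 0 0 -1;0 0 0 0 -1"
}}

```text
clock: 41.15
ee_pos: [516.0, 424.3, 103.5]
eef_rot: [-0.07, 0.998, -0.0, -0.0]
contact_force: [0.1, 0.2, 0.3]
grip_width: 16.9
grip_force: 28.2
```

Request:
{"fn": "step_arm", "kwargs": {
  "steps": "0 0 0.006 0 -1;0 0 0.006 0 -1;0 0 0.005 0 -1;0 0 0.004 0 -1;0 0 0.003 0 -1;0 0 0 0 -1;0 0 0 0 -1"
}}

```text
clock: 41.85
ee_pos: [516.1, 424.4, 79.6]
eef_rot: [-0.07, 0.998, 0.0, 0.0]
contact_force: [0.5, 0.1, -0.3]
grip_width: 17.2
grip_force: 28.2
```

Request:
{"fn": "step_arm", "kwargs": {
  "steps": "0 0 0.002 0 -1;0 0 0.001 0 -1;0 0 0.001 0 -1;0 0 0.001 0 -1;0 0 0 0 -1;0 0 0 0 -1"
}}

```text
clock: 42.45
ee_pos: [516.5, 424.6, 75.4]
eef_rot: [-0.07, 0.998, 0.0, 0.001]
contact_force: [-0.2, 0.4, 4.3]
grip_width: 17.4
grip_force: 29.0
```

Request:
{"fn": "step_arm", "kwargs": {
  "steps": "0 0 0 0 -0.55;0 0 0 0 -0.45;0 0 0 0 -0.35;0 0 0 0 -0.25;0 0 0 0 -0.2;0 0 0 0 -0.2;0 0 -0.004 0 -0.2;0 0 -0.01 0 -0.2;0 0 -0.02 0 -0.2;0 0 -0.025 0 -0.2;0 0 -0.03 0 -0.2;0 0 -0.03 0 -0.2;0 0 -0.03 0 -0.2;0 0 -0.02 0 -0.2;0.02 0 0 0 -0.2;0.04 0 0 0 -0.2;0.04 0 0 0 -0.2;0.04 0 0 0 -0.2;0.04 0 0 0 -0.2;0.02 0 0 0 -0.2"
}}

```text
clock: 44.45
ee_pos: [315.5, 396.2, 244.7]
eef_rot: [-0.071, 0.997, 0.0, 0.0]
contact_force: [1.0, -0.0, 0.6]
grip_width: 36.6
grip_force: 0.0
```

```bash
python3 g.py 315 400 250; python3 - <<'E'
from h import *
p,d=eyes.camera("side"); q=p[95:165,215:305,::-1]; q2=p[200:300,220:340,::-1]
p3,d3=eyes.camera("top"); q3=p3[150:230,315:405,::-1]
f=lambda a:cv2.resize(a,(390,325),interpolation=cv2.INTER_CUBIC)
cv2.imwrite("pics/s9.png",np.hstack([f(q),f(q2)]))
W=world("side",d); W3=world("top",d3)
for nm,c,z in(("B tall",(567.5,-363.3),166),("F tall",(435.3,-316.4),166),("L short",(524.8,-273.6),142),("R short",(478,-406.5),142),("vial",(515.5,424),94)):
    for A in(W,W3):
        m=(np.hypot(A[...,0]-c[0],A[...,1]-c[1])<(15 if nm!="vial" else 9))&(A[...,2]<300)&(A[...,2]>z-30)
        zz=A[m][:,2]; t=A[m][zz>z-8]; print(nm,z,len(t),np.percentile(zz,90).round(1) if len(zz) else None,t.mean(0).round(1) if len(t) else None)
E
```

```text
t 44.45 pos [315.5 396.2 244.7] shift [-0.1  3.8 -5.3] ydir 98.1 tilt [ 5.e-04  9.e-04 -1.e+00] w 36.6 gf 0.0 F [ 1.  -0.   0.6]
B tall 166 96 169.0 [ 567.6 -364.6  167.3]
B tall 166 56 168.8 [ 568.1 -363.7  165.2]
F tall 166 88 169.3 [ 435.6 -316.8  167.6]
F tall 166 60 169.7 [ 435.  -316.9  166.4]
L short 142 81 145.2 [ 524.3 -276.6  142.7]
L short 142 50 143.3 [ 525.2 -272.6  140.7]
R short 142 107 144.5 [ 477.3 -409.2  142.1]
R short 142 48 143.4 [ 478.6 -406.3  140.6]
vial 94 8 97.4 [517.5 421.9  94.4]
vial 94 10 98.2 [517.  421.5  95.2]
```

View pics/s9.png

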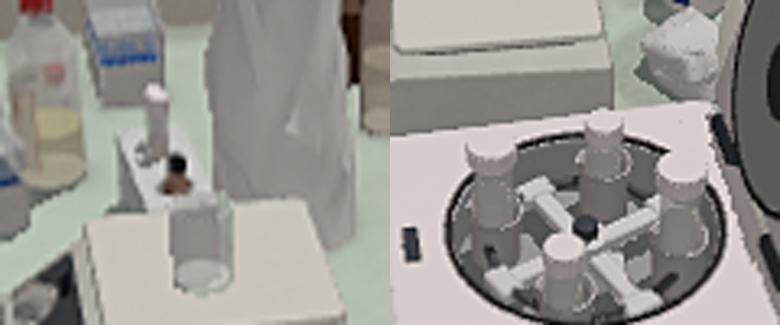

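The vial stands in the wide place at (178,175) in the left crop. In the right crop the tall tubes face each other at (490,160) and (683,175), as do the short ones at (603,130) and (565,250). All cap heights match tubes seated on their floors.

```bash
python3 -c "
from station import arm
print(arm.job_done())"
```

```text
the job is handed in; nothing more can be done
None
```

The job is done and handed in at about 44 s of the 131 s: the vial is in the rack's wide place, and the two tall and two short tubes face each other in the rotor, all upright and fully down.

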